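# Open the latched finds case by its pop-out T-handle

## Robot

A 6-joint arm with a two-finger parallel gripper is mounted at the origin on the work surface. World frame = base frame: x ahead of the robot, y to its left, z up, the work surface at z = 0. Lengths are in m, angles in degrees, forces in N, time in s.
With the tool pointing down it reaches from about 0.35 to 0.875 m from the base axis. Payload 4.2 kg.
Tool frame: the origin (TCP) lies between the finger pads; the fingertips stand 8 mm ahead of it and the grasp point (between the pads) lies 11 mm behind it; x points along the fingers, y is the direction in which the jaws open and shut, and the axes are right-handed (so a half turn about x gives the same grasp; the last joint's range is limited). The gripper opens to 87 mm and grips with 3 to 60 N. Pads are 19 mm wide; open, the fingers measure 117 mm over their backs; the gripper's body (75 mm by 190 mm) begins 51 mm behind the grasp point.
Start: joints at [91.822, 22.042, 0.453, 0, -68.411, -14.817], TCP at [0.141, 0.609, 0.231] pointing down, gripper open.
Joint ranges: [-179.83, 179.83], [-69.29, 118.12], [-61.27, 80.66], [-181.25, 117.63], [-171.15, -9.14], [-177.46, 177.46]. Speed limits (degrees/s): [159.86, 159.86, 180, 180, 180, 180].

## Interface

Orientations are given as a 3x3 rotation matrix whose columns are the frame's x, y, z axes.
In Python, from station import r gives the robot as it stands. The module is installed in compiled form; this text tells all that it offers.
- The arm moves only by the tool move_arm, never from a script. Its argument "increments" is one flat list of numbers, 7 for each row, row after row: the turn, a rotation vector about the tool's x, y, z in degrees, then the shift along the tool's x, y, z in m, then the finger opening in m, from 0 to 0.087. A call has 1 to 12 rows; each row is the pose to reach, as a shift and turn from the pose commanded when the call began, along the tool's axes at that moment; what a row does not reach only later rows make up. A row lasts 1/12 s, in which the tool goes at most 41.7 mm and 7.16 degrees, less where a joint would pass 70% of its speed; a pose out of reach is approached as far as the arm can. A call with a gripper value outside its range is refused whole. The fingers move at their own pace and stop on an object; the grip force is fixed at half the most. Time passes only in rows, so rows that repeat a pose let the fingers close. It gives the time, the measured TCP pose, the force and the opening at its end, in the units of the state.
- r.sense(): the state, without advancing time (a new reading comes with each control period).
- r.capture(name): name is "scene" or "side" or "wrist"; returns the picture (384x512x3 uint8, red, green, blue); there is no depth.
- r.calibration(name): a dict with "fx", "fy", "cx", "cy" (pixels), "rvec" (rotation vector, rad) and "tvec" (3), from world to camera coordinates, as OpenCV has them; the wrist camera has in their place "tool_from_camera" (4x4, takes a point from camera to tool coordinates, whose origin is the TCP and whose axes are the tool frame's). Camera axes: x right, y down, z forward; pixel columns grow to the right and rows downward; lengths in m; the calibration is good to about 2 mm. A picture is of the moment at which its call begins: read the wrist's pose just before it. calibration takes no time and is no camera call.
- r.finish_job(): hands the job in, once; it reports no verdict.
The state is a dict: "time_s": time; "joints": joint angles; "joint_velocities": joint speeds; "effort": joint torques, N m; "tcp_pos": TCP position; "ee_rot": TCP orientation; "wrist_force": force on the tool from outside, world axes, zero at the start; "moment": the same for the moment, N m; "gripper_width": opening from 0.0 (shut) to 1.0 (fully open).
Only numpy, scipy, OpenCV 4.12 (cv2) and the standard library are available. Lean on these libraries where they do the work, as an engineer would, in place of code of your own. Each camera call takes 0.05 s, during which the arm holds its last target.

## Task

Open the aluminium finds case: press the round release button beside the T-handle so that the handle pops out, turn the handle until you feel the latch let go, then raise the lid by the handle until its sprung hinges carry it and let go, so that the lid stands wide open. Press the button only as hard as it needs, do not force the handle on against the stop that follows or pull on the lid while it is still hooked, and leave the things lying around the case where they are.

Things in the scene. Friction and masses are not known exactly. Their poses are not given: they have to be found in the camera images.
- case: Closed aluminium case with dark corner caps, fixed: 280 mm deep (x) by 340 mm wide (y), 160 mm high with its 40 mm lid; side grips stand out 20 mm. Origin: centre of the underside; x points from the front (latch) side to the rear (hinge) side, z up. A black round valve near the lid's rear -y corner, 8 mm high, has no part in this.
- plate (a point): Dark steel latch plate on the lid, 62 mm (x) by 184 mm (y), 3 mm proud of the lid. The point lies on its top, 163 mm above the table, on the T-handle's axis, 85 mm in front of the case's centre; axes as the lid's. The T-handle's bar lies flush in a close pocket in it, along y, and cannot be gripped until popped out; the release button is at its +y end.
- bar (a point): Centre of the T-handle's steel bar (80 mm long, 16 wide, 14 thick, on a 14 mm stem), on the axis about which it turns. y runs along the bar, z out of the lid. Popped out it stands 30 mm higher than home: its underside is then 16 mm and its centre 23 mm above the plate. Pushed down it gives against its spring.
- button_top (a point): Centre of the top of the round steel release button, 20 mm diameter, 6 mm proud of the plate, 66 mm from the bar's centre on the bar's line (26 mm clear of the bar's end). It goes straight down 5 mm to a hard stop; the catch lets go after about 4 mm, at about 6 N, and the handle springs out by itself. Over 20 N is too hard.
- hinge (a point): Middle of the lid's hinge line, which runs along the case's y on the lid's underside at the rear edge: 120 mm above the table, 225 mm behind the bar's axis. Its axes turn with the lid.
- handle (a joint): How far the T-handle stands out of its pocket, m: 0 home, 0.030 fully out. A spring pushes it out with 8 N at home and 4 N when out.
- turn (a joint): Angle of the T-handle, rad: 0 with the bar along the case's y, growing counter-clockwise seen from above (it turns no other way). It turns stiffly, against some 0.3 to 0.6 N m of rubbing (a return spring is under 0.1 of it), until the latch lets go and the torque falls below 0.15: somewhere from 0.75 to 1.65 rad, different on every case. It meets a hard stop 0.15 rad after that.
- tongue (a point): Middle of the hidden latch tongue, a 45 mm light sheet-steel arm on the handle's spindle under the lid, held up against the lip of a strike by the squeezed gasket (about 40 N). When it leaves the lip the front of the lid jumps up 3 mm. Bounds: 8 N between tongue and stop peg, 40 mm from the axis (0.3 N m at the handle); 60 N on the lip (some 20 N of pull at the hooked lid).
- button (a joint): How far the button is pressed, m: 0 up, 0.005 fully down.
- lid (a joint): Opening angle, rad: 0 shut, 0.011 when just unlatched, 1.25 wide open at its stop; the front edge rises. Sprung, damped hinges balance most of its 1.1 kg: raised slowly it takes 1 to 3 N at the handle. Let go below about 0.3 rad it sinks back; from about 0.4 rad it rises by itself, slowly at first, to the stop in about 5 s. The tongue is clear of the strike above 0.08 rad.
- jar: Bystander: a capped glass jar standing upright, 60 mm diameter, 95 mm tall; origin under its centre.
- jar_ring: Bystander: a steel jar ring lying flat, 66 mm across, 10 mm high; origin under its centre.
- sherd_a: Bystander: a curved white glazed sherd lying on the table, about 60 x 70 mm, 20 mm high; origin under its centre.
- sherd_b: Bystander: a curved terracotta sherd lying on the table, about 50 x 55 mm, 15 mm high; origin under its centre.
- clamp_a: Bystander: a large plastic spring clamp lying flat, about 110 mm long, 16 mm high; origin under its pivot.
- clamp_b: Bystander: a small plastic spring clamp lying flat, about 80 mm long, 16 mm high; origin under its pivot.
- brush: Bystander: a flat brush lying on the table, 170 mm long; origin under its middle.

How it is judged (in metres and radians):
On the way, in this order (a step that is already met when the one before it is completed fails the run):
1. the T-handle has popped out (value of joint handle above 0.026 m), for 0.1 s.
2. the handle is turned and the latch has let go of the lid (value of joint turn above 0.6 rad and value of joint handle above 0.015 m and value of joint lid above 0.008 rad), for 0.1 s.
At the end, for the whole second after the job is handed in: the lid stands open at more than 1.1 rad and at rest, with the robot clear of it (value of joint lid above 1.1 rad and velocity of joint lid below 0.1 rad/s); the robot touches nothing.
It fails at once if the release button is pressed with more than 20 N (contact force between the fingers and button_c0 above 20 N).
It fails at once if the handle is forced against its stop (more than 8 N between the latch tongue and the stop peg) (contact force between turn_c1 and strike_c2 above 8 N).
It fails at once if the lid is pulled while hooked (more than 60 N between the latch tongue and the strike's lip) (contact force between turn_c1 and strike_c0 above 60 N or contact force between turn_c1 and strike_c1 above 60 N).
It fails at once if a bystander is moved more than 20 mm (distance of any of jar, jar_ring, sherd_a, sherd_b, clamp_a, clamp_b, brush from where it was at the start of the episode above 0.02 m).
It also fails if it takes over 72 s, if anything falls off the work surface, if the arm or the gripper's body presses on something with over 40 N, if the wrist force passes 120 N, or if a joint passes its speed limit or range.

## Working session

There is one attempt and no reset: what is moved stays moved. The work goes in short steps, Python scripts to look and compute and a tool call to move; the robot and the scene stay as the last step left them, time stands still between calls to the robot, and variables do not carry over. Pictures are saved under pics/ and viewed, and the job is handed in when it is done.

Besides the shell and the picture viewer there is one more tool, called after "Emit:" as name(argument=value, ...) on one line, values as JSON. move_arm: Moves the arm, as the interface text tells. Its arguments: {"type":"object","properties":{"increments":{"type":"array","items":{"type":"number"}}},"required":["increments"]}

```bash
mkdir -p pics; python3 - <<'E'
from station import r
import cv2
s=r.sense()
for k,v in s.items(): print(k,v)
for n in ("scene","side","wrist"):
    im=r.capture(n); cv2.imwrite(f"pics/{n}0.png",im[:,:,::-1]); print(n,r.calibration(n))
E
```

```text
time_s 0.0
joints [ 9.18220374e+01  2.20899901e+01  3.80783688e-01 -2.72702468e-02
 -6.84115110e+01 -1.48181642e+01]
joint_velocities [ 0.03443459  0.0353427   0.01499834 -0.01985788  0.02557455  0.03323774]
effort [ 1.88375279e-04 -3.90665781e+01  1.87400866e+01  4.21971425e+00
  1.09575258e-02 -1.93143769e-04]
tcp_pos [0.14039356 0.6084352  0.22947902]
ee_rot [[-3.75355242e-04 -2.25055871e-01 -9.74345788e-01]
 [-2.11988126e-03 -9.74343488e-01  2.25056157e-01]
 [-9.99997683e-01  2.14997338e-03 -1.11366788e-04]]
wrist_force [-0.38657541  1.17335226  0.44176126]
moment [ 0.00010368 -0.02533928  0.00381283]
gripper_width 1.000479461790331
scene {'fx': 378.59909896930117, 'fy': 378.59909896930117, 'cx': 254.7796297458094, 'cy': 194.77500500654114, 'rvec': array([ 0.62760624,  2.58954678, -1.26603028]), 'tvec': array([ 0.48183149, -0.10200661,  1.35302701])}
side {'fx': 481.1753031418798, 'fy': 481.1753031418798, 'cx': 266.9327156052462, 'cy': 184.62988156095207, 'rvec': array([ 2.36917786, -0.50774618,  0.20968389]), 'tvec': array([-0.50443142,  0.28587708,  1.13175221])}
wrist {'fx': 315.14333065896255, 'fy': 315.14333065896255, 'cx': 256.39509966637274, 'cy': 194.0495518578047, 'tool_from_camera': array([[-2.03201790e-04, -2.78411618e-01,  9.60461832e-01,
        -1.53742499e-01],
       [ 9.99999973e-01, -1.61271989e-04,  1.64818407e-04,
         1.45604254e-04],
       [ 1.09008231e-04,  9.60461840e-01,  2.78411643e-01,
        -7.80236359e-02],
       [ 0.00000000e+00,  0.00000000e+00,  0.00000000e+00,
         1.00000000e+00]])}
```

View pics/scene0.png

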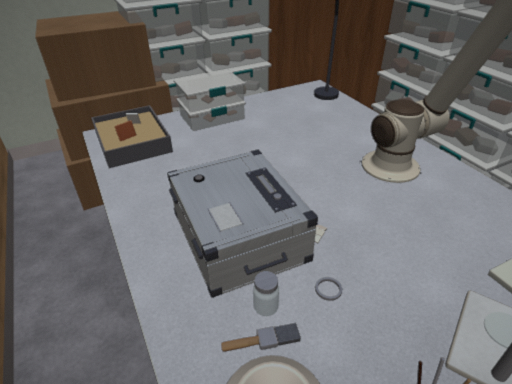

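View pics/side0.png

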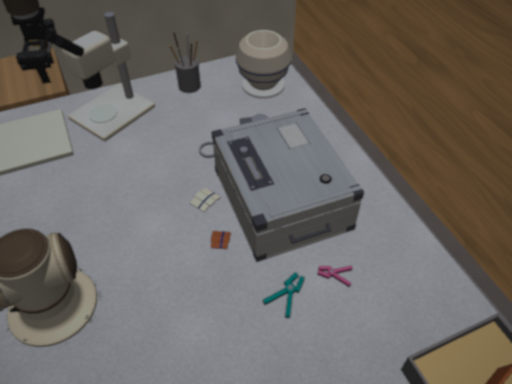

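View pics/wrist0.png

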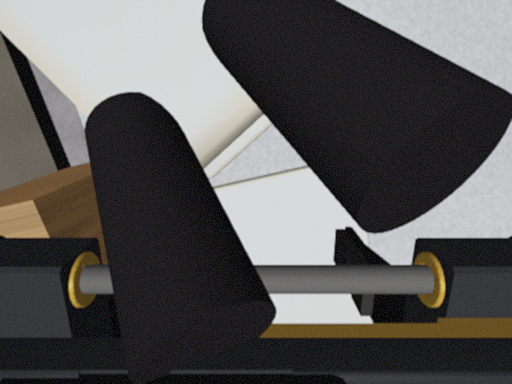

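The scene view shows the plate around (270,188). In the side view it is around (250,163), with the button end still to be identified. I'll enlarge both.

```bash
cat > h.py <<'E'
import numpy as np, cv2
from station import r
def cam(n):
    c=r.calibration(n); K=np.array([[c['fx'],0,c['cx']],[0,c['fy'],c['cy']],[0,0,1]]); R=cv2.Rodrigues(c['rvec'])[0]; return K,R,np.array(c['tvec'])
def ray(n,uv):
    K,R,t=cam(n); d=R.T@np.linalg.inv(K)@np.array([uv[0],uv[1],1.]); o=-R.T@t; return o,d
def onz(n,uv,z):
    o,d=ray(n,uv); return o+d*(z-o[2])/d[2]
def proj(n,P):
    K,R,t=cam(n); p=K@(R@np.asarray(P,float)+t); return p[:2]/p[2]
def wcam(s):
    c=r.calibration('wrist'); K=np.array([[c['fx'],0,c['cx']],[0,c['fy'],c['cy']],[0,0,1]])
    T=np.eye(4); T[:3,:3]=s['ee_rot']; T[:3,3]=s['tcp_pos']; return K,T@c['tool_from_camera']
def wonz(s,uv,z):
    K,T=wcam(s); d=T[:3,:3]@np.linalg.inv(K)@np.array([uv[0],uv[1],1.]); o=T[:3,3]; return o+d*(z-o[2])/d[2]
E
python3 - <<'E'
import cv2
a=cv2.imread('pics/scene0.png')[150:290,160:330]; b=cv2.imread('pics/side0.png')[100:260,200:370]
cv2.imwrite('pics/sc_z.png',cv2.resize(a,None,fx=4.5,fy=4.2,interpolation=cv2.INTER_CUBIC)); cv2.imwrite('pics/sd_z.png',cv2.resize(b,None,fx=3.7,fy=3.7,interpolation=cv2.INTER_CUBIC))
E
```

```text
(no output)
```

View pics/sc_z.png

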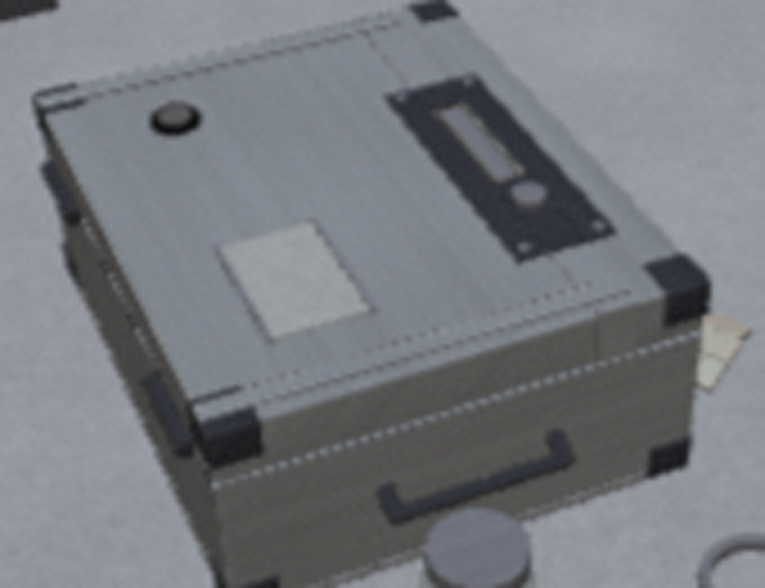

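View pics/sd_z.png

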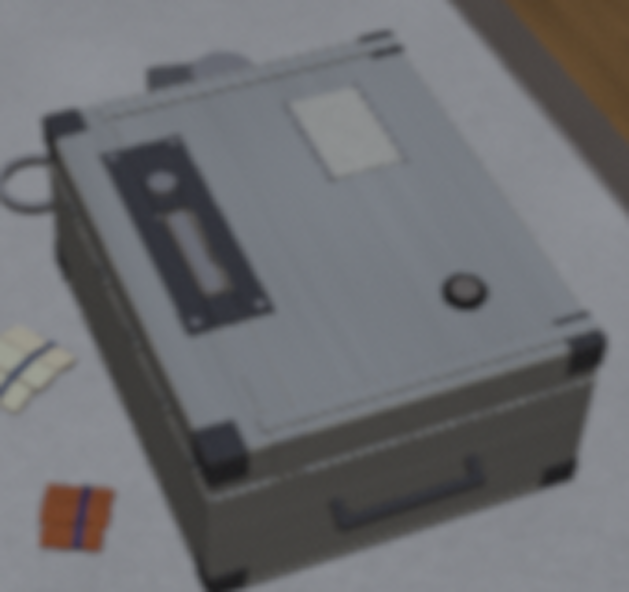

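```bash
python3 - <<'E'
from h import *
S=lambda p:(160+p[0]/4.5,150+p[1]/4.2)
D=lambda p:(200+p[0]/3.7,100+p[1]/3.7)
for nm,f,n,pts in (("scene",S,"scene",dict(btn=(528,192),c1=(388,97),c2=(475,75),c3=(614,233),c4=(519,262))),("side",D,"side",dict(btn=(162,182),c4=(180,137),c3=(103,157),c2=(190,335),c1=(272,310)))):
    P={k:onz(n,f(v),0.169 if k=='btn' else .163) for k,v in pts.items()}
    for k in sorted(P): print(n,k,P[k].round(4))
    print(' centre',sum(P[k] for k in('c1','c2','c3','c4'))/4, 'yaw from long', [np.degrees(np.arctan2(*(P[a]-P[b])[1::-1])) for a,b in(('c4','c1'),('c3','c2'))],'len',[np.linalg.norm(P[a]-P[b]) for a,b in(('c4','c1'),('c3','c2'),('c1','c2'),('c3','c4'))])
# two-view button
o1,d1=ray('scene',S((528,192)));o2,d2=ray('side',D((162,182)))
A=np.c_[d1,-d2];x=np.linalg.lstsq(A,o2-o1,rcond=None)[0];print(o1+d1*x[0],o2+d2*x[1])
print('tip opening axis',r.sense()['ee_rot'])
E
```

```text
scene btn [0.5476 0.1458 0.169 ]
scene c1 [0.5698 0.0111 0.163 ]
scene c2 [0.5105 0.0135 0.163 ]
scene c3 [0.5213 0.195  0.163 ]
scene c4 [0.58   0.1935 0.163 ]
 centre [0.54540727 0.10329807 0.163     ] yaw from long [np.float64(86.78437759621872), np.float64(86.59444059145375)] len [np.float64(0.18267917106544737), np.float64(0.1818789766304456), np.float64(0.05936284438230175), np.float64(0.05877890494428912)]
side btn [0.5519 0.1451 0.169 ]
side c1 [0.574  0.0092 0.163 ]
side c2 [0.5157 0.011  0.163 ]
side c3 [0.5254 0.1916 0.163 ]
side c4 [0.5841 0.1888 0.163 ]
 centre [0.54977041 0.10015628 0.163     ] yaw from long [np.float64(86.78124544633485), np.float64(86.92714446293155)] len [np.float64(0.17987796550703675), np.float64(0.18085126250562458), np.float64(0.05830666196353437), np.float64(0.05875025675617406)]
[0.54805994 0.14655797 0.1697275 ] [0.55174909 0.14472647 0.16934618]
tip opening axis [[-3.01206802e-04 -2.24996571e-01 -9.74359509e-01]
 [-1.65589018e-03 -9.74358105e-01  2.24996759e-01]
 [-9.99998584e-01  1.68120290e-03 -7.90863242e-05]]
```

Both views agree on these values:
- Case yaw is about −3.2°.
- Button is about (0.550, 0.1455).
- Bar centre is about (0.546, 0.080).
- Plate comes out about 182 × 59 mm, as given.

Next I move to a hover above it with the jaws across the bar.

Emit:
move_arm(increments=[6.6, 0, 0, -0.005, 0.0235, -0.0305, 0.087, 13.2, 0, 0, -0.01, 0.047, -0.061, 0.087, 19.8, 0, 0, -0.015, 0.0705, -0.0915, 0.087, 26.4, 0, 0, -0.02, 0.094, -0.122, 0.087, 33, 0, 0, -0.025, 0.1175, -0.1525, 0.087, 39.6, 0, 0, -0.03, 0.141, -0.183, 0.087, 46.2, 0, 0, -0.035, 0.1645, -0.2135, 0.087, 52.8, 0, 0, -0.04, 0.188, -0.244, 0.087, 59.4, 0, 0, -0.045, 0.2115, -0.2745, 0.087, 66, 0, 0, -0.05, 0.235, -0.305, 0.087, 72.6, 0, 0, -0.055, 0.2585, -0.3355, 0.087, 80, 0, 0, -0.06, 0.282, -0.366, 0.087])

```text
time_s: 1.15
tcp_pos: [0.4344, 0.2501, 0.2908]
ee_rot: [[-0.0, -0.999, 0.054], [0.0, 0.054, 0.999], [-1.0, 0.0, 0.0]]
wrist_force: [0.8, 0.7, -0.1]
gripper_width: 1.004
```

Emit:
move_arm(increments=[0, 0, 0, -0.002, -0.025, -0.027, 0.087, 0, 0, 0, -0.004, -0.05, -0.054, 0.087, 0, 0, 0, -0.006, -0.075, -0.081, 0.087, 0, 0, 0, -0.008, -0.1, -0.108, 0.087, 0, 0, 0, -0.009, -0.115, -0.125, 0.087, 0, 0, 0, -0.009, -0.121, -0.131, 0.087, 0, 0, 0, -0.009, -0.121, -0.131, 0.087])

```text
time_s: 1.73
tcp_pos: [0.549, 0.1138, 0.2988]
ee_rot: [[-0.001, -0.999, 0.051], [-0.001, 0.051, 0.999], [-1.0, 0.001, -0.001]]
wrist_force: [0.2, 0.0, -1.1]
gripper_width: 0.998
```

```bash
python3 - <<'E'
from h import *
s=r.sense(); im=r.capture('wrist'); cv2.imwrite('pics/w1.png',im[:,:,::-1]); 
import pickle; pickle.dump(s,open('s1.pkl','wb'))
print(s['joints'].round(2) if hasattr(s['joints'],'round') else s['joints'],s['tcp_pos'],s['wrist_force'],s['time_s'])
K,T=wcam(s)
for p in [(0.550,0.1455,.169),(0.5463,.0796,.163)]:
    q=np.linalg.inv(T)@np.r_[p,1]; u=K@q[:3]; print(u[:2]/u[2])
cv2.imwrite('pics/w1z.png',cv2.resize(im[:,:,::-1],None,fx=1.5,fy=1.5,interpolation=cv2.INTER_CUBIC))
E
```

```text
[ 28.27  13.45  -2.06  -0.   -74.57 -31.2 ] [0.54898696 0.11378422 0.29876649] [ 0.16537446  0.04386614 -1.05648821] 1.7333
[258.54745586 220.53712434]
[258.9757435  150.97501081]
```

View pics/w1z.png

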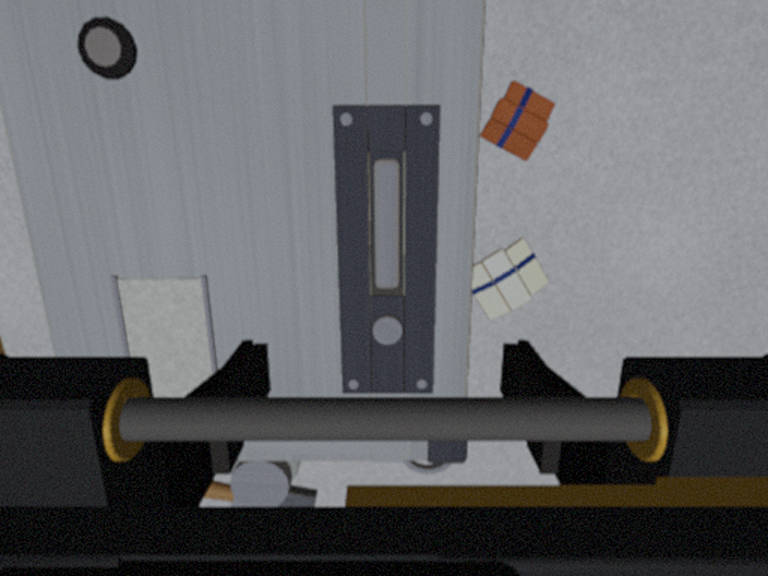

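The wrist view is clear: bar at about (386,224)/1.5 and button at (387,331)/1.5, both as predicted. I'll refine with masks.

```bash
python3 - <<'E'
from h import *
import pickle; s=pickle.load(open('s1.pkl','rb'))
im=cv2.imread('pics/w1.png'); g=cv2.cvtColor(im,cv2.COLOR_BGR2GRAY)
roi=np.zeros_like(g); roi[72:258,226:290]=1
dark=((g<85)&(roi>0)).astype(np.uint8)
m=((g>105)&(roi>0)).astype(np.uint8)
n,l,st,ce=cv2.connectedComponentsWithStats(m)
for i in range(1,n):
    if st[i,4]>60: print('br',st[i],ce[i])
cn,_=cv2.findContours(dark,cv2.RETR_EXTERNAL,cv2.CHAIN_APPROX_NONE)
c=max(cn,key=cv2.contourArea); rc=cv2.minAreaRect(c); print(rc)
ap=cv2.approxPolyDP(c,6,True)[:,0]; 
for p in ap: print(p, wonz(s,p,.163)[:2].round(4))
for i in range(1,n):
    if st[i,4]>60 :
        print(ce[i], wonz(s,ce[i],.169)[:2].round(4), wonz(s,ce[i],.163)[:2].round(4))
bar=[i for i in range(1,n) if 300<st[i,4]<3000]
for i in bar:
    ys,xs=np.nonzero(l==i); print(cv2.fitLine(np.c_[xs,ys].astype(np.float32),cv2.DIST_L2,0,.01,.01).ravel())
E
```

```text
br [ 250  107   16   85 1261] [257.26566217 148.08088818]
br [249 212  19  18 265] [257.83018868 220.12830189]
((257.5, 164.5), (185.0, 63.0), 90.0)
[226  72] [0.5713 0.0102]
[228 256] [0.5829 0.1845]
[287 257] [0.5232 0.1887]
[289  72] [0.5172 0.013 ]
[257.26566217 148.08088818] [0.5477 0.076 ] [0.5477 0.0769]
[257.83018868 220.12830189] [0.5507 0.145 ] [0.5508 0.1473]
[2.3061770e-03 9.9999732e-01 2.5726566e+02 1.4808089e+02]
```

Button is at (0.5507, 0.1450) and bar centre at (0.547, 0.079). The yaw is already aligned. Now I close the fingers and move to 10 mm above the button.

Emit:
move_arm(increments=[0, 0, 0, 0.01, 0, 0.01, 0, 0, 0, 0, 0.025, 0, 0.02, 0, 0, 0, 0, 0.04, 0, 0.031, 0, 0, 0, 0, 0.055, 0, 0.031, 0, 0, 0, 0, 0.07, 0, 0.031, 0, 0, 0, 0, 0.085, 0, 0.031, 0, 0, 0, 0, 0.098, 0, 0.031, 0, 0, 0, 0, 0.108, 0, 0.031, 0, 0, 0, 0, 0.112, 0, 0.031, 0, 0, 0, 0, 0.112, 0, 0.031, 0, 0, 0, 0, 0.112, 0, 0.031, 0, 0, 0, 0, 0.112, 0, 0.031, 0])

```text
time_s: 2.78
tcp_pos: [0.5502, 0.1468, 0.1885]
ee_rot: [[0.002, -0.999, 0.048], [0.001, 0.048, 0.999], [-1.0, -0.002, 0.001]]
wrist_force: [-0.4, 0.6, 0.7]
gripper_width: 0.172
```

```bash
python3 - <<'E'
from h import *
s=r.sense(); print(s['tcp_pos'],s['wrist_force'],s['gripper_width'],s['moment'])
ims=[r.capture(n) for n in('wrist','side')]
cv2.imwrite('pics/w2.png',np.hstack([ims[0][:,:,::-1],cv2.resize(ims[1][100:228,200:296,::-1],(288,384))])) 
E
```

```text
[0.55018841 0.14675808 0.18849706] [-0.42754011  0.60091355  0.67948768] 0.17169824653248977 [ 0.08153595 -0.06336734  0.03548188]
```

View pics/w2.png

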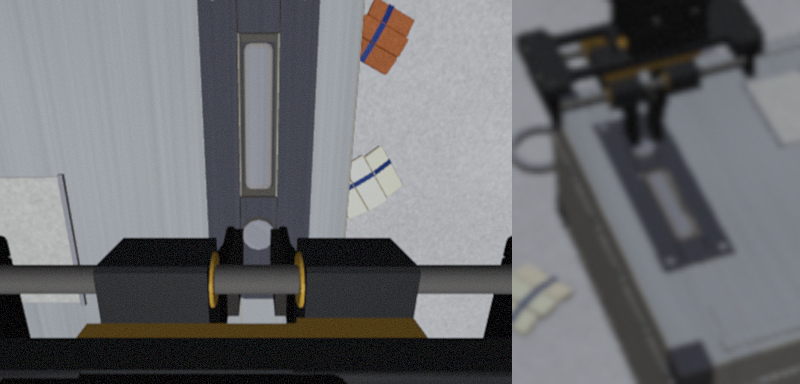

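The fingers are still closing, centred over the button with the bar untouched. Finish closing and descend another 6 mm.

Emit:
move_arm(increments=[0, 0, 0, 0, 0, -0.001, 0, 0, 0, 0, 0, 0, -0.0015, 0, 0, 0, 0, 0, 0, -0.0015, 0, 0, 0, 0, 0.002, 0, -0.0015, 0, 0, 0, 0, 0.004, 0, -0.0015, 0, 0, 0, 0, 0.006, 0, -0.0015, 0, 0, 0, 0, 0.006, 0, -0.0015, 0, 0, 0, 0, 0.006, 0, -0.0015, 0])

```text
time_s: 3.55
tcp_pos: [0.5496, 0.1446, 0.1812]
ee_rot: [[-0.001, -0.999, 0.048], [-0.0, 0.048, 0.999], [-1.0, 0.001, -0.0]]
wrist_force: [0.1, -0.7, 0.4]
gripper_width: 0.008
```

```bash
python3 - <<'E'
from h import *
s=r.sense(); print(s['tcp_pos'],s['wrist_force'],s['gripper_width'],s['moment'])
ims=[r.capture(n) for n in('wrist','side')]
cv2.imwrite('pics/w3.png',np.hstack([ims[0][:,:,::-1],cv2.resize(ims[1][100:228,200:296,::-1],(288,384))])) 
E
```

```text
[0.54958729 0.14461763 0.18122951] [ 0.08494457 -0.6776479   0.36291251] 0.007814868430155709 [ 0.05527704 -0.04523223  0.01169592]
```

View pics/w3.png

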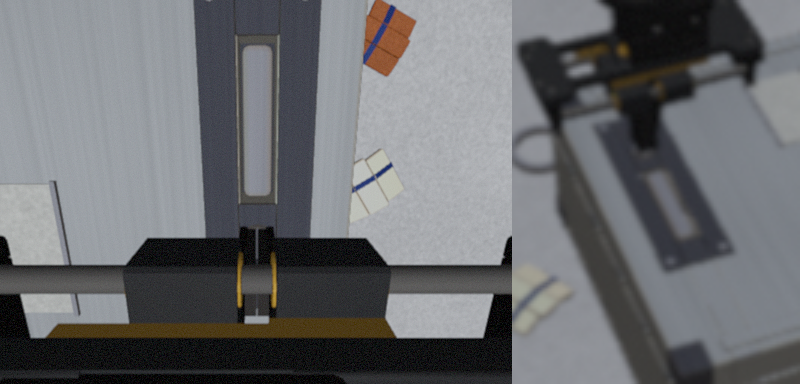

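The fingers are closed over the button. Now fine steps down.

Emit:
move_arm(increments=[0, 0, 0, 0.001, 0, 0, 0, 0, 0, 0, 0.002, 0, 0, 0, 0, 0, 0, 0.003, 0, 0, 0, 0, 0, 0, 0.003, 0, 0, 0])

```text
time_s: 3.98
tcp_pos: [0.5497, 0.1447, 0.1785]
ee_rot: [[-0.0, -0.999, 0.048], [-0.0, 0.048, 0.999], [-1.0, 0.0, -0.0]]
wrist_force: [0.0, -0.1, -0.7]
gripper_width: 0.008
```

Emit:
move_arm(increments=[0, 0, 0, 0.0005, 0, 0, 0, 0, 0, 0, 0.001, 0, 0, 0, 0, 0, 0, 0.0015, 0, 0, 0, 0, 0, 0, 0.0015, 0, 0, 0])

```text
time_s: 4.32
tcp_pos: [0.5498, 0.1447, 0.1779]
ee_rot: [[0.001, -0.999, 0.048], [0.0, 0.048, 0.999], [-1.0, -0.001, 0.0]]
wrist_force: [-1.5, -0.2, 5.2]
gripper_width: 0.002
```

Emit:
move_arm(increments=[0, 0, 0, 0.0005, 0, 0, 0, 0, 0, 0, 0.001, 0, 0, 0, 0, 0, 0, 0.0015, 0, 0, 0, 0, 0, 0, 0.0015, 0, 0, 0])

```text
time_s: 4.65
tcp_pos: [0.5497, 0.1447, 0.1767]
ee_rot: [[0.001, -0.999, 0.048], [0.0, 0.048, 0.999], [-1.0, -0.001, 0.0]]
wrist_force: [-2.7, 0.3, 6.3]
gripper_width: 0.005
```

Emit:
move_arm(increments=[0, 0, 0, 0.0005, 0, 0, 0, 0, 0, 0, 0.001, 0, 0, 0, 0, 0, 0, 0.001, 0, 0, 0])

```text
time_s: 4.9
tcp_pos: [0.5498, 0.1447, 0.1758]
ee_rot: [[0.001, -0.999, 0.048], [0.0, 0.048, 0.999], [-1.0, -0.001, 0.0]]
wrist_force: [-1.5, 0.1, 6.0]
gripper_width: 0.004
```

Emit:
move_arm(increments=[0, 0, 0, 0.0005, 0, 0, 0, 0, 0, 0, 0.001, 0, 0, 0, 0, 0, 0, 0.001, 0, 0, 0])

```text
time_s: 5.15
tcp_pos: [0.5498, 0.1447, 0.1749]
ee_rot: [[0.001, -0.999, 0.048], [0.0, 0.048, 0.999], [-1.0, -0.001, 0.0]]
wrist_force: [-2.8, -0.1, 6.3]
gripper_width: 0.008
```

```bash
python3 - <<'E'
from h import *
s=r.sense(); print(s['tcp_pos'],s['wrist_force'],s['gripper_width'],s['moment'])
ims=[r.capture(n) for n in('wrist','side')]
cv2.imwrite('pics/w4.png',np.hstack([ims[0][:,:,::-1],cv2.resize(ims[1][100:228,200:296,::-1],(288,384))])) 
E
```

```text
[0.5497641  0.1447208  0.17489048] [-2.84609373 -0.1108425   6.27750305] 0.007504873094729547 [0.13724524 0.81982068 0.05805221]
```

View pics/w4.png

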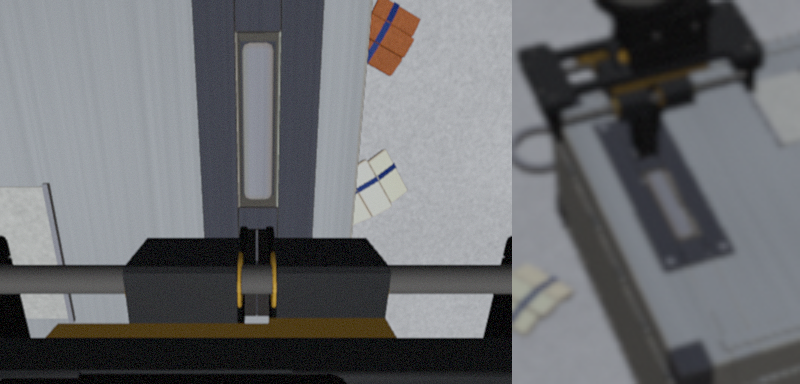

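Still home, pressed about 3 mm at 6 N. I'll keep going.

Emit:
move_arm(increments=[0, 0, 0, 0.0005, 0, 0, 0, 0, 0, 0, 0.001, 0, 0, 0, 0, 0, 0, 0.001, 0, 0, 0])

```text
time_s: 5.5
tcp_pos: [0.5498, 0.1447, 0.1733]
ee_rot: [[0.001, -0.999, 0.048], [0.0, 0.048, 0.999], [-1.0, -0.001, 0.0]]
wrist_force: [-1.7, -0.6, 5.2]
gripper_width: 0.002
```

```bash
python3 - <<'E'
from h import *
s=r.sense(); print(s['tcp_pos'],s['wrist_force'],s['gripper_width'],s['moment'])
ims=[r.capture(n) for n in('wrist','side')]
cv2.imwrite('pics/w5.png',np.hstack([ims[0][:,:,::-1],cv2.resize(ims[1][100:228,200:296,::-1],(288,384))])) 
E
```

```text
[0.54979165 0.14474091 0.1733043 ] [-1.66992415 -0.61422504  5.24588589] 0.001654590823281473 [ 0.12067355  0.58362398 -0.02135914]
```

View pics/w5.png

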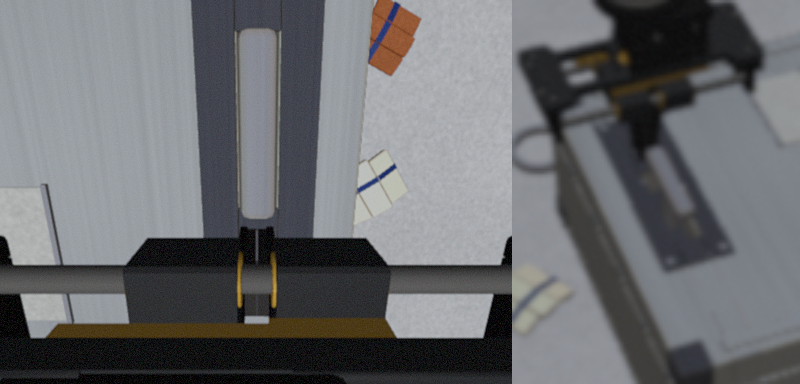

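The handle has popped out; the bar appears bigger and raised in both views. I go up, over the bar, and open to 50 mm.

Emit:
move_arm(increments=[0, 0, 0, -0.01, 0, 0, 0, 0, 0, 0, -0.03, 0, 0, 0, 0, 0, 0, -0.055, 0, 0, 0.05, 0, 0, 0, -0.07, 0, -0.01, 0.05, 0, 0, 0, -0.07, 0, -0.03, 0.05, 0, 0, 0, -0.07, 0, -0.05, 0.05, 0, 0, 0, -0.07, 0, -0.062, 0.05, 0, 0, 0, -0.07, 0, -0.066, 0.05, 0, 0, 0, -0.07, 0, -0.066, 0.05, 0, 0, 0, -0.07, 0, -0.066, 0.05])

```text
time_s: 6.43
tcp_pos: [0.5467, 0.079, 0.2424]
ee_rot: [[-0.0, -0.999, 0.048], [0.0, 0.048, 0.999], [-1.0, 0.0, 0.0]]
wrist_force: [-0.9, 0.1, 0.7]
gripper_width: 0.521
```

```bash
python3 - <<'E'
from h import *
s=r.sense(); print(s['tcp_pos'],s['wrist_force'],s['gripper_width'],s['moment'],s['ee_rot'])
ims=[r.capture(n) for n in('wrist','side','scene')]
sd=cv2.resize(ims[1][100:228,200:296,::-1],(288,384))
cv2.imwrite('pics/w6.png',np.hstack([ims[0][:,:,::-1],sd])) 
K,T=wcam(s)
q=np.linalg.inv(T)@np.r_[0.547,.079,.193,1]; u=K@q[:3]; print(u[:2]/u[2])
E
```

```text
[0.54665614 0.07896269 0.24235485] [-0.92538271  0.09575962  0.69661354] 0.5214234776844507 [ 0.08980263 -0.06465049  0.01917216] [[-1.78373437e-04 -9.98828455e-01  4.83909659e-02]
 [ 3.86712546e-05  4.83909597e-02  9.98828471e-01]
 [-9.99999983e-01  1.80035806e-04  2.99942876e-05]]
[258.13003082 219.31130364]
```

View pics/w6.png

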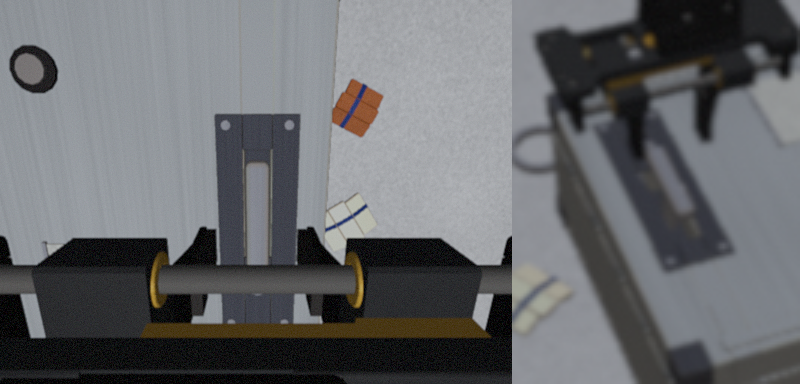

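```bash
python3 - <<'E'
from h import *
s=r.sense()
im=cv2.imread('pics/w6.png')[:,:512]; g=cv2.cvtColor(im,cv2.COLOR_BGR2GRAY)
print(g[150:175,257]); print(g[200,235:282]); print(g[240,235:282])
for p in [(257.3,162),(257.3,163.5),(257.3,220)]: print(wonz(s,p,.193)[:2])
yc=np.array([.048,.9988]); print(np.array([.547,.079])-.04*yc)
E
```

```text
[ 53  68  65  68  67  61  67  68  61  65  64  69  91 112 129 130 131 132
 131 133 135 134 131 131 131]
[ 64  68  68  64  69  67  63  70  92  94  79 101 128 130 133 139 137 132
 137 138 133 135 135 136 133 136 133 129 131 131 131 132 117  96  74  87
 102  78  65  68  64  68  63  67  71  66  67]
[ 68  58  71  64  65  69  69  68  81 100  76  89 114 132 139 139 137 138
 135 138 136 135 131 136 132 137 127 127 131 131 127 123 115  85  85 105
 100  72  69  63  68  66  72  67  69  70  68]
[0.54570191 0.03966351]
[0.54574809 0.04065249]
[0.54758288 0.0799423 ]
[0.54508  0.039048]
```

The bar-end edge puts the bar centre at (0.5475, 0.0795). Descend to grasp depth.

Emit:
move_arm(increments=[0, 0, 0, 0.01, -0.001, 0.0005, 0.05, 0, 0, 0, 0.025, -0.001, 0.0005, 0.05, 0, 0, 0, 0.04, -0.001, 0.0005, 0.05, 0, 0, 0, 0.052, -0.001, 0.0005, 0.05, 0, 0, 0, 0.06, -0.001, 0.0005, 0.05, 0, 0, 0, 0.064, -0.001, 0.0005, 0.05, 0, 0, 0, 0.064, -0.001, 0.0005, 0.05, 0, 0, 0, 0.064, -0.001, 0.0005, 0.05])

```text
time_s: 7.25
tcp_pos: [0.5479, 0.0794, 0.1787]
ee_rot: [[0.0, -0.999, 0.048], [-0.0, 0.048, 0.999], [-1.0, -0.0, -0.0]]
wrist_force: [-0.3, -1.0, 0.6]
gripper_width: 0.573
```

Emit:
move_arm(increments=[0, 0, 0, 0, 0, 0, 0.03, 0, 0, 0, 0, 0, 0, 0.02, 0, 0, 0, 0, 0, 0, 0.014, 0, 0, 0, 0, 0, 0, 0.01, 0, 0, 0, 0, 0, 0, 0.01, 0, 0, 0, 0, 0, 0, 0.01, 0, 0, 0, 0, 0, 0, 0.01, 0, 0, 0, 0, 0, 0, 0.01, 0, 0, 0, 0, 0, 0, 0.01])

```text
time_s: 8.0
tcp_pos: [0.5457, 0.0791, 0.1784]
ee_rot: [[-0.004, -0.999, 0.048], [-0.0, 0.048, 0.999], [-1.0, 0.004, -0.001]]
wrist_force: [-6.5, 0.9, 2.9]
gripper_width: 0.18
```

```bash
python3 - <<'E'
from h import *
s=r.sense(); print(s['tcp_pos'],s['wrist_force'],s['gripper_width'],s['moment'],s['joints'])
ims=[r.capture(n) for n in('wrist','side')]
sd=cv2.resize(ims[1][100:228,200:296,::-1],(288,384))
cv2.imwrite('pics/w7.png',np.hstack([ims[0][:,:,::-1],sd])) 
E
```

```text
[0.54571912 0.07911639 0.17840867] [-6.46860886  0.8644889   2.92982388] 0.1802725686068571 [0.51561109 1.33554952 0.00187339] [ 25.05316662  17.57077911 -14.19753839  -0.08624311 -58.45002987
 -27.77689274]
```

View pics/w7.png

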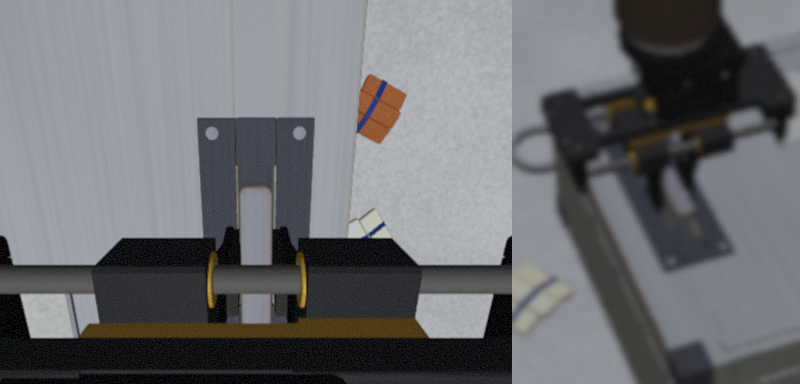

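The bar is gripped (opening 15.7 mm, bar 16 mm). Fx is −6.5 N, so I was about 1.7 mm off laterally. I relieve that, then start the turn.

Emit:
move_arm(increments=[0, 0, 0, 0, 0.001, 0, 0.01, 0, 0, 0, 0, 0.0018, 0, 0.01, 0, 0, 0, 0, 0.0018, 0, 0.01, 0, 0, 0, 0, 0.0018, 0, 0.01])

```text
time_s: 8.43
tcp_pos: [0.5455, 0.0792, 0.1787]
ee_rot: [[-0.0, -0.999, 0.048], [-0.0, 0.048, 0.999], [-1.0, 0.0, -0.0]]
wrist_force: [-3.1, -0.2, 3.4]
gripper_width: 0.181
```

Emit:
move_arm(increments=[-2, 0, 0, 0, 0, 0, 0.01, -4, 0, 0, 0, 0, 0, 0.01, -6, 0, 0, 0, 0, 0, 0.01, -8, 0, 0, 0, 0, 0, 0.01, -10, 0, 0, 0, 0, 0, 0.01, -12, 0, 0, 0, 0, 0, 0.01, -12, 0, 0, 0, 0, 0, 0.01])

```text
time_s: 9.02
tcp_pos: [0.5457, 0.0791, 0.1787]
ee_rot: [[-0.0, -0.987, -0.159], [0.0, -0.159, 0.987], [-1.0, 0.0, 0.0]]
wrist_force: [-2.9, -0.8, 3.3]
gripper_width: 0.181
```

```bash
python3 - <<'E'
from h import *
s=r.sense(); print(s['tcp_pos'],s['wrist_force'],s['gripper_width'],s['moment'],s['joints'],s['effort'])
E
```

```text
[0.54567272 0.07909896 0.17870628] [-2.86443104 -0.83592728  3.31093345] 0.18065750682169116 [ 0.09149732  0.74791176 -0.44167932] [ 2.50898142e+01  1.74454540e+01 -1.43627873e+01 -1.11366358e-02
 -5.82043890e+01 -1.59070177e+01] [  0.2347179  -31.61164999  17.40740597   4.18849245   0.75208498
   0.61151035]
```

Mz = −0.44 N m is the rubbing torque, a clear signal. I continue to about 36°.

Emit:
move_arm(increments=[-3, 0, 0, 0, 0, 0, 0.01, -6, 0, 0, 0, 0, 0, 0.01, -9, 0, 0, 0, 0, 0, 0.01, -12, 0, 0, 0, 0, 0, 0.01, -15, 0, 0, 0, 0, 0, 0.01, -18, 0, 0, 0, 0, 0, 0.01, -21, 0, 0, 0, 0, 0, 0.01, -24, 0, 0, 0, 0, 0, 0.01, -24, 0, 0, 0, 0, 0, 0.01])

```text
time_s: 9.77
tcp_pos: [0.5459, 0.079, 0.1787]
ee_rot: [[0.0, -0.837, -0.547], [-0.0, -0.547, 0.837], [-1.0, -0.0, -0.0]]
wrist_force: [-2.1, -1.2, 2.3]
gripper_width: 0.18
```

```bash
cat > q.py <<'E'
from h import *
s=r.sense(); R=s['ee_rot']
print('t',round(s['time_s'],2),'tcp',s['tcp_pos'].round(4),'F',s['wrist_force'].round(1),'M',s['moment'].round(2),'w',round(s['gripper_width'],3),'yawturn',round(float(np.degrees(np.arctan2(-R[1,1],-R[0,1])))+2.77,1),'eff',s['effort'].round(2)[[0,5]])
E
python3 q.py
```

```text
t 9.77 tcp [0.5459 0.079  0.1787] F [-2.1 -1.2  2.3] M [-0.24  0.6  -0.41] w 0.18 yawturn 35.9 eff [0.86 0.69]
```

Emit:
move_arm(increments=[-2, 0, 0, 0, 0, 0, 0.01, -4, 0, 0, 0, 0, 0, 0.01, -6, 0, 0, 0, 0, 0, 0.01, -6, 0, 0, 0, 0, 0, 0.01])

```text
time_s: 10.1
tcp_pos: [0.546, 0.079, 0.1788]
ee_rot: [[0.0, -0.776, -0.631], [-0.0, -0.631, 0.776], [-1.0, -0.0, -0.0]]
wrist_force: [-2.1, -1.6, 2.7]
gripper_width: 0.183
```

```bash
python3 q.py
```

```text
t 10.1 tcp [0.546  0.079  0.1788] F [-2.1 -1.6  2.7] M [-0.29  0.41 -0.42] w 0.183 yawturn 41.9 eff [1.14 0.63]
```

Emit:
move_arm(increments=[-1, 0, 0, 0, 0, 0, 0.01, -2, 0, 0, 0, 0, 0, 0.01, -3, 0, 0, 0, 0, 0, 0.01, -3, 0, 0, 0, 0, 0, 0.01])

```text
time_s: 10.43
tcp_pos: [0.546, 0.0791, 0.1787]
ee_rot: [[0.0, -0.74, -0.673], [-0.0, -0.673, 0.74], [-1.0, -0.0, -0.001]]
wrist_force: [-1.1, -3.4, 3.0]
gripper_width: 0.179
```

```bash
python3 q.py
```

```text
t 10.43 tcp [0.546  0.0791 0.1787] F [-1.1 -3.4  3. ] M [-0.74  0.24 -0.47] w 0.179 yawturn 45.0 eff [1.76 0.52]
```

Emit:
move_arm(increments=[-1, 0, 0, 0, 0, 0, 0.01, -2, 0, 0, 0, 0, 0, 0.01, -3, 0, 0, 0, 0, 0, 0.01, -4, 0, 0, 0, 0, 0, 0.01, -4, 0, 0, 0, 0, 0, 0.01])

```text
time_s: 10.85
tcp_pos: [0.5459, 0.0792, 0.1786]
ee_rot: [[0.0, -0.691, -0.723], [-0.0, -0.723, 0.691], [-1.0, -0.0, -0.0]]
wrist_force: [-0.4, -3.2, 2.8]
gripper_width: 0.179
```

```bash
python3 q.py
```

```text
t 10.85 tcp [0.5459 0.0792 0.1786] F [-0.4 -3.2  2.8] M [-0.96  0.   -0.42] w 0.179 yawturn 49.1 eff [2.41 0.58]
```

Emit:
move_arm(increments=[-1, 0, 0, 0, 0, 0, 0.01, -2, 0, 0, 0, 0, 0, 0.01, -3, 0, 0, 0, 0, 0, 0.01, -4, 0, 0, 0, 0, 0, 0.01, -4, 0, 0, 0, 0, 0, 0.01])

```text
time_s: 11.27
tcp_pos: [0.5459, 0.0792, 0.1786]
ee_rot: [[0.0, -0.639, -0.77], [-0.0, -0.77, 0.639], [-1.0, -0.0, -0.0]]
wrist_force: [0.1, -4.0, 2.7]
gripper_width: 0.179
```

```bash
python3 q.py
```

```text
t 11.27 tcp [0.5459 0.0792 0.1786] F [ 0.1 -4.   2.7] M [-1.17 -0.18 -0.47] w 0.179 yawturn 53.1 eff [2.77 0.53]
```

Emit:
move_arm(increments=[-1, 0, 0, 0, 0, 0, 0.01, -2, 0, 0, 0, 0, 0, 0.01, -3, 0, 0, 0, 0, 0, 0.01, -4, 0, 0, 0, 0, 0, 0.01, -4, 0, 0, 0, 0, 0, 0.01])

```text
time_s: 11.68
tcp_pos: [0.546, 0.0793, 0.1787]
ee_rot: [[0.001, -0.583, -0.812], [-0.0, -0.812, 0.583], [-1.0, -0.0, -0.001]]
wrist_force: [1.3, -4.6, 2.3]
gripper_width: 0.178
```

```bash
python3 q.py
```

```text
t 11.68 tcp [0.546  0.0793 0.1787] F [ 1.3 -4.6  2.3] M [-1.26 -0.39 -0.41] w 0.178 yawturn 57.1 eff [2.97 0.47]
```

Emit:
move_arm(increments=[-1, 0, 0, 0, 0, 0, 0.01, -2, 0, 0, 0, 0, 0, 0.01, -3, 0, 0, 0, 0, 0, 0.01, -4, 0, 0, 0, 0, 0, 0.01, -4, 0, 0, 0, 0, 0, 0.01])

```text
time_s: 12.1
tcp_pos: [0.5465, 0.0797, 0.1789]
ee_rot: [[0.002, -0.524, -0.851], [0.0, -0.851, 0.524], [-1.0, -0.001, -0.001]]
wrist_force: [3.5, -4.1, 3.1]
gripper_width: 0.179
```

```bash
python3 q.py
```

```text
t 12.1 tcp [0.5465 0.0797 0.1789] F [ 3.5 -4.1  3.1] M [-1.13 -0.94 -0.05] w 0.179 yawturn 61.1 eff [2.22 0.16]
```

Torque has dropped from −0.41 to −0.05 N m: the latch appears to have let go at about 60°. I'll check the lid gap.

```bash
python3 - <<'E'
from h import *
im=r.capture('side')[:,:,::-1]; o=cv2.imread('pics/side0.png')
f=lambda a:cv2.resize(a[190:260,205:275],(400,400),interpolation=cv2.INTER_CUBIC)
cv2.imwrite('pics/cmp.png',np.hstack([f(o),f(im)]))
# expected pixel rise at front corner for 3 mm
print(proj('side',(0.46,-0.08,.16))-proj('side',(0.46,-0.08,.163)))
E
python3 q.py
```

```text
[0.03020184 0.79480332]
t 12.15 tcp [0.5465 0.0796 0.1789] F [ 3.8 -3.4  3. ] M [-1.13 -1.02 -0.09] w 0.181 yawturn 61.1 eff [2.23 0.1 ]
```

View pics/cmp.png

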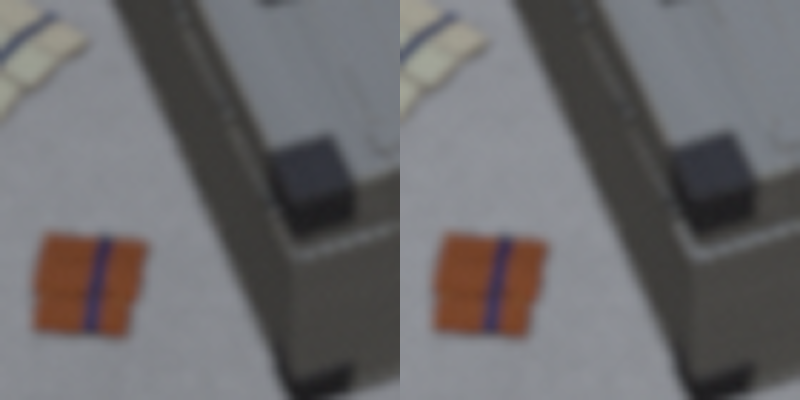

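The front cap has risen about 4 zoomed px, roughly 0.8 px or 3 mm, so the lid has jumped free. Next I work out the arc about the hinge for raising it.

```bash
cat > arc.py <<'E'
from h import *
from scipy.spatial.transform import Rotation as Ro
def arc(th0,th1,n,R0):
    # R0: tool rot at th0. rows from th0 to th1; bar point home (0.546,0.0793)
    y=np.array([.0495,.9988,0]); x=np.array([.9988,-.0495,0])
    b0=np.array([.546,.0793,.1785]); H=b0+.225*x; H[2]=.12+.0013
    out=[]
    for k in range(1,n+1):
        th=th0+(th1-th0)*k/n
        p0=H+Ro.from_rotvec(y*th0).apply(b0-H); p1=H+Ro.from_rotvec(y*th).apply(b0-H)
        d=R0.T@(p1-p0); rv=R0.T@(y*np.degrees(th-th0))
        out.append(np.r_[rv.round(2),d.round(4)]); 
    return out
E
python3 - <<'E'
from arc import *
s=r.sense(); print(s['joints'].round(1))
for o in arc(0.011,0.17,12,s['ee_rot']): print(*o)
E
```

```text
[ 25.1  17.5 -14.3   0.  -58.1  33.2]
0.0 -0.66 0.37 -0.003 -0.0004 -0.0007
0.0 -1.33 0.73 -0.0059 -0.0008 -0.0015
0.0 -1.99 1.1 -0.0089 -0.0012 -0.0022
0.0 -2.66 1.47 -0.0118 -0.0017 -0.0031
0.0 -3.32 1.83 -0.0147 -0.0022 -0.0039
0.0 -3.99 2.2 -0.0176 -0.0027 -0.0048
0.0 -4.65 2.56 -0.0205 -0.0032 -0.0057
0.0 -5.32 2.93 -0.0234 -0.0037 -0.0067
0.0 -5.98 3.3 -0.0263 -0.0042 -0.0077
0.0 -6.65 3.66 -0.0291 -0.0048 -0.0087
0.0 -7.31 4.03 -0.0319 -0.0054 -0.0097
0.0 -7.98 4.4 -0.0347 -0.006 -0.0108
```

Emit:
move_arm(increments=[0, -0.66, 0.37, -0.003, -0.0004, -0.0007, 0.01, 0, -1.33, 0.73, -0.006, -0.0008, -0.0015, 0.01, 0, -2, 1.1, -0.009, -0.0012, -0.0022, 0.01, 0, -2.66, 1.47, -0.012, -0.0017, -0.003, 0.01, 0, -2.66, 1.47, -0.012, -0.0017, -0.003, 0.01])

```text
time_s: 12.57
tcp_pos: [0.5495, 0.0795, 0.1898]
ee_rot: [[-0.054, -0.526, -0.849], [0.003, -0.85, 0.526], [-0.999, 0.026, 0.048]]
wrist_force: [4.3, -3.3, -0.6]
gripper_width: 0.177
```

```bash
python3 q.py;  python3 - <<'E'
from arc import *
s=r.sense(); R0=s['ee_rot']; print(R0.round(3))
im=r.capture('side')[:,:,::-1]; cv2.imwrite('pics/sd_l1.png',cv2.resize(im[80:280,180:400],None,fx=3,fy=3))
for o in arc(0.064,0.264,12,R0): print(*o)
E
```

```text
t 12.57 tcp [0.5495 0.0795 0.1898] F [ 4.3 -3.3 -0.6] M [-0.96 -1.28 -0.02] w 0.177 yawturn 61.1 eff [1.72 0.09]
[[-0.054 -0.526 -0.849]
 [ 0.003 -0.85   0.526]
 [-0.999  0.026  0.048]]
0.0 -0.84 0.46 -0.0037 -0.0005 -0.0009
0.0 -1.67 0.92 -0.0074 -0.001 -0.0018
0.0 -2.51 1.39 -0.0111 -0.0016 -0.0028
0.0 -3.34 1.85 -0.0148 -0.0022 -0.0039
0.0 -4.18 2.31 -0.0185 -0.0028 -0.005
0.0 -5.02 2.77 -0.0221 -0.0034 -0.0062
0.0 -5.85 3.23 -0.0257 -0.0041 -0.0074
0.0 -6.69 3.69 -0.0293 -0.0048 -0.0086
0.0 -7.52 4.16 -0.0329 -0.0055 -0.01
0.0 -8.36 4.62 -0.0364 -0.0063 -0.0113
0.0 -9.2 5.08 -0.0399 -0.0071 -0.0128
0.0 -10.03 5.54 -0.0434 -0.0079 -0.0142
```

View pics/sd_l1.png

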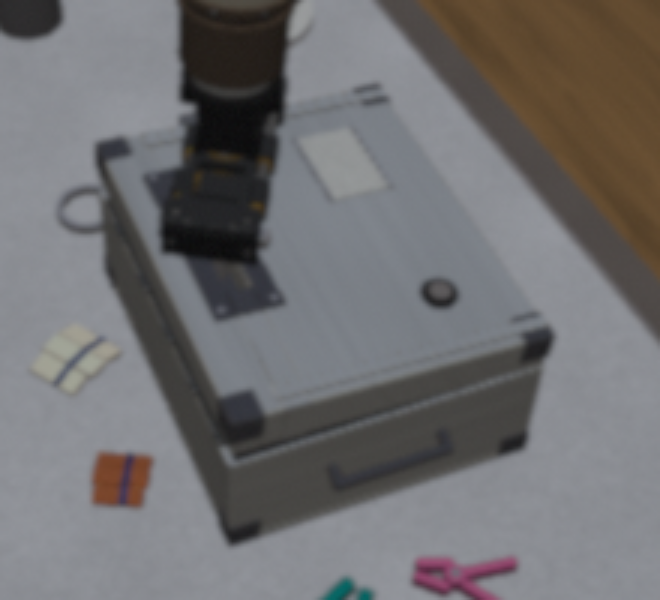

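The lid is rising with the handle (gap visible at the front) and the forces are small. Continue along the arc.

Emit:
move_arm(increments=[0, -0.84, 0.46, -0.0037, -0.0006, -0.0013, 0.01, 0, -1.67, 0.92, -0.0074, -0.0013, -0.0026, 0.01, 0, -2.51, 1.39, -0.0111, -0.0019, -0.0036, 0.01, 0, -3.34, 1.85, -0.0148, -0.0025, -0.0047, 0.01, 0, -4.18, 2.31, -0.0185, -0.0031, -0.0058, 0.01, 0, -5.02, 2.77, -0.0221, -0.0037, -0.007, 0.01, 0, -5.85, 3.23, -0.0257, -0.0044, -0.0082, 0.01, 0, -6.69, 3.69, -0.0293, -0.0051, -0.0094, 0.01, 0, -7.52, 4.16, -0.0329, -0.0058, -0.0108, 0.01, 0, -8.36, 4.62, -0.0364, -0.0066, -0.0121, 0.01, 0, -9.2, 5.08, -0.0399, -0.0074, -0.0136, 0.01, 0, -10.03, 5.54, -0.0434, -0.0082, -0.015, 0.01])

```text
time_s: 13.62
tcp_pos: [0.5675, 0.0786, 0.2317]
ee_rot: [[-0.254, -0.51, -0.822], [0.013, -0.851, 0.525], [-0.967, 0.123, 0.223]]
wrist_force: [2.3, -2.9, -2.1]
gripper_width: 0.177
```

```bash
python3 q.py;  python3 - <<'E'
from arc import *
s=r.sense(); R0=s['ee_rot']; print(R0.round(3),s['joints'].round(1))
for o in arc(0.26,0.46,12,R0): print(*o)
E
```

```text
t 13.62 tcp [0.5675 0.0786 0.2317] F [ 2.3 -2.9 -2.1] M [-0.73 -1.25  0.11] w 0.177 yawturn 61.8 eff [1.51 0.04]
[[-0.254 -0.51  -0.822]
 [ 0.013 -0.851  0.525]
 [-0.967  0.123  0.223]] [ 20.8  24.6   5.4  -5.9 -84.4  38.7]
0.0 -0.84 0.46 -0.0037 -0.0005 -0.0009
0.0 -1.67 0.92 -0.0075 -0.001 -0.0018
0.0 -2.51 1.38 -0.0112 -0.0015 -0.0028
0.0 -3.34 1.85 -0.0148 -0.0021 -0.0038
0.0 -4.18 2.31 -0.0185 -0.0027 -0.0049
0.0 -5.02 2.77 -0.0222 -0.0033 -0.006
0.0 -5.85 3.23 -0.0258 -0.004 -0.0072
0.0 -6.69 3.69 -0.0294 -0.0047 -0.0085
0.0 -7.52 4.15 -0.0329 -0.0054 -0.0098
0.0 -8.36 4.62 -0.0365 -0.0062 -0.0111
0.0 -9.2 5.08 -0.04 -0.0069 -0.0125
0.0 -10.03 5.54 -0.0435 -0.0077 -0.014
```

Going well. I raise to about 0.46 rad, then a little more.

Emit:
move_arm(increments=[0, -0.84, 0.46, -0.0037, -0.0005, -0.0009, 0.01, 0, -1.67, 0.92, -0.0075, -0.001, -0.0018, 0.01, 0, -2.51, 1.38, -0.0112, -0.0015, -0.0028, 0.01, 0, -3.34, 1.85, -0.0148, -0.0021, -0.0038, 0.01, 0, -4.18, 2.31, -0.0185, -0.0027, -0.0049, 0.01, 0, -5.02, 2.77, -0.0222, -0.0033, -0.006, 0.01, 0, -5.85, 3.23, -0.0258, -0.004, -0.0072, 0.01, 0, -6.69, 3.69, -0.0294, -0.0047, -0.0085, 0.01, 0, -7.52, 4.15, -0.0329, -0.0054, -0.0098, 0.01, 0, -8.36, 4.62, -0.0365, -0.0062, -0.0111, 0.01, 0, -9.2, 5.08, -0.04, -0.0069, -0.0125, 0.01, 0, -10.03, 5.54, -0.0435, -0.0077, -0.014, 0.01])

```text
time_s: 14.62
tcp_pos: [0.5939, 0.0774, 0.27]
ee_rot: [[-0.441, -0.476, -0.761], [0.022, -0.853, 0.521], [-0.897, 0.213, 0.387]]
wrist_force: [1.1, -2.0, -0.0]
gripper_width: 0.183
```

```bash
python3 q.py;  python3 - <<'E'
from arc import *
s=r.sense(); R0=s['ee_rot']; print(R0.round(3),s['joints'].round(1))
im=r.capture('side')[:,:,::-1]; cv2.imwrite('pics/sd_l2.png',cv2.resize(im[80:280,180:400],None,fx=3,fy=3))
for o in arc(0.46,0.56,6,R0): print(*o)
E
```

```text
t 14.62 tcp [0.5939 0.0774 0.27  ] F [ 1.1 -2.  -0. ] M [-0.65 -1.3   0.19] w 0.183 yawturn 63.6 eff [1.31 0.07]
[[-0.441 -0.476 -0.761]
 [ 0.022 -0.853  0.521]
 [-0.897  0.213  0.387]] [  18.1   32.2   22.    -9.4 -104.3   39.9]
0.0 -0.84 0.46 -0.0037 -0.0005 -0.0009
0.0 -1.67 0.92 -0.0075 -0.001 -0.0018
0.0 -2.51 1.38 -0.0112 -0.0015 -0.0028
0.0 -3.34 1.84 -0.0149 -0.0021 -0.0038
0.0 -4.18 2.31 -0.0185 -0.0027 -0.0049
0.0 -5.02 2.77 -0.0222 -0.0033 -0.006
```

View pics/sd_l2.png

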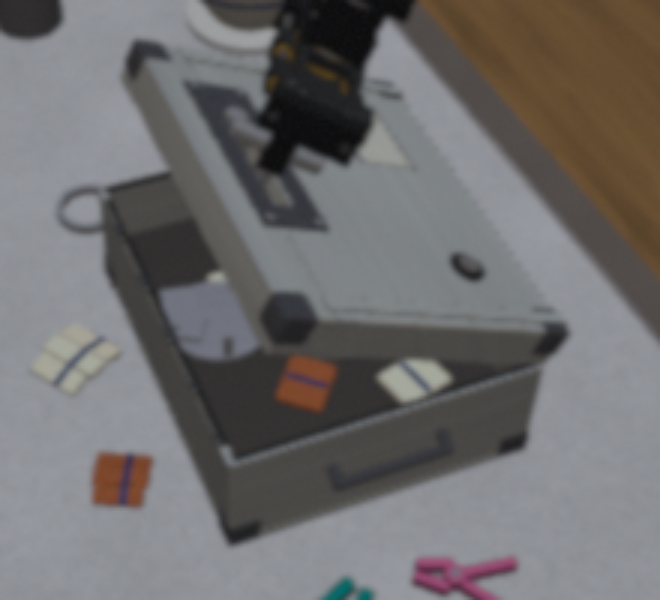

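The lid is at about 0.46 rad with near-zero force. A bit more for margin, then release and withdraw along the tool axis.

Emit:
move_arm(increments=[0, -0.84, 0.46, -0.0037, -0.0005, -0.0009, 0.01, 0, -1.67, 0.92, -0.0075, -0.001, -0.0018, 0.01, 0, -2.51, 1.38, -0.0112, -0.0015, -0.0028, 0.01, 0, -3.34, 1.84, -0.0149, -0.0021, -0.0038, 0.01, 0, -4.18, 2.31, -0.0185, -0.0027, -0.0049, 0.01, 0, -5.02, 2.77, -0.0222, -0.0033, -0.006, 0.01, 0, -5.02, 2.77, -0.0222, -0.0033, -0.006, 0.01])

```text
time_s: 15.25
tcp_pos: [0.6102, 0.0766, 0.2872]
ee_rot: [[-0.528, -0.453, -0.718], [0.026, -0.854, 0.519], [-0.849, 0.255, 0.463]]
wrist_force: [0.1, -0.1, 0.1]
gripper_width: 0.185
```

Emit:
move_arm(increments=[0, 0, 0, 0, 0, 0, 0.06, 0, 0, 0, 0, 0, 0, 0.06, 0, 0, 0, 0, 0, 0, 0.06, 0, 0, 0, 0, 0, 0, 0.06, 0, 0, 0, -0.005, 0, 0, 0.06, 0, 0, 0, -0.02, 0, 0, 0.06, 0, 0, 0, -0.04, 0, 0, 0.06, 0, 0, 0, -0.065, 0, 0, 0.06, 0, 0, 0, -0.085, 0, 0, 0.06])

```text
time_s: 16.0
tcp_pos: [0.6556, 0.0736, 0.3622]
ee_rot: [[-0.524, -0.454, -0.72], [0.026, -0.854, 0.52], [-0.851, 0.254, 0.459]]
wrist_force: [0.6, -0.2, 0.3]
gripper_width: 0.675
```

```bash
python3 q.py;  python3 - <<'E'
from arc import *
s=r.sense(); R0=s['ee_rot']; print(R0.round(3),s['joints'].round(1))
im=r.capture('side')[:,:,::-1]; cv2.imwrite('pics/sd_l3.png',cv2.resize(im[80:280,180:400],None,fx=3,fy=3))
print('tool shift for world (-0.2,0,0.06):',R0.T@np.array([-.2,0,.06]))
E
```

```text
t 16.0 tcp [0.6556 0.0736 0.3622] F [ 0.6 -0.2  0.3] M [ 0.03 -1.18  0.01] w 0.675 yawturn 64.7 eff [0.16 0.1 ]
[[-0.524 -0.454 -0.72 ]
 [ 0.026 -0.854  0.52 ]
 [-0.851  0.254  0.459]] [  15.7   42.    51.5  -12.4 -129.1   37.3]
tool shift for world (-0.2,0,0.06): [0.05366723 0.10611325 0.17163859]
```

View pics/sd_l3.png

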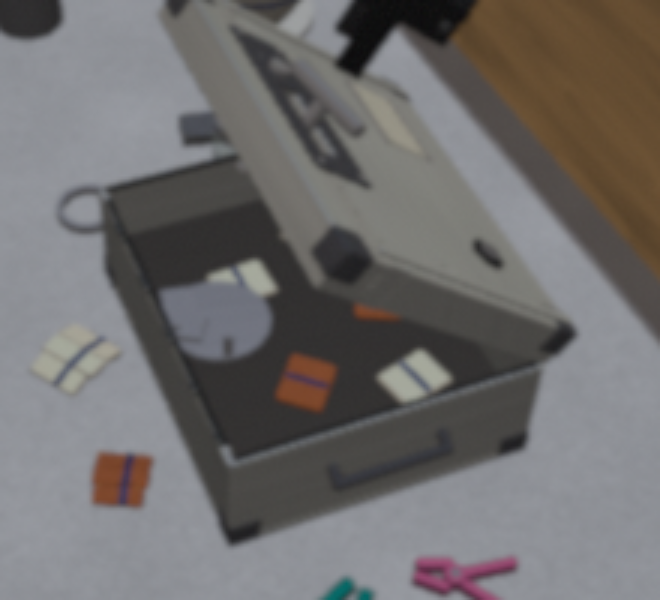

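The lid is free and rising by itself. I retreat up and back toward the robot, levelling the tool.

Emit:
move_arm(increments=[0, 2.8, -1.5, -0.0193, 0.018, 0.0305, 0.06, 0, 5.6, -3, -0.0275, 0.0357, 0.06, 0.06, 0, 8.4, -4.6, -0.0288, 0.0544, 0.0907, 0.06, 0, 11.2, -6.1, -0.019, 0.0728, 0.1205, 0.06, 0, 14, -7.7, -0.0006, 0.0887, 0.1457, 0.06, 0, 16.8, -9.2, 0.0177, 0.1046, 0.1709, 0.06, 0, 19.6, -10.8, 0.0334, 0.1182, 0.1925, 0.06, 0, 22.4, -12.3, 0.0465, 0.1296, 0.2105, 0.06, 0, 25.2, -13.8, 0.0465, 0.1296, 0.2105, 0.06, 0, 27.7, -15.3, 0.0465, 0.1296, 0.2105, 0.06, 0, 27.7, -15.3, 0.0465, 0.1296, 0.2105, 0.06])

```text
time_s: 16.97
tcp_pos: [0.4182, 0.073, 0.4524]
ee_rot: [[0.004, -0.525, -0.851], [0.002, -0.851, 0.525], [-1.0, -0.004, -0.002]]
wrist_force: [-0.5, 0.0, -0.0]
gripper_width: 0.693
```

```bash
python3 q.py;  python3 - <<'E'
from h import *
s=r.sense(); print(s['ee_rot'].round(2),s['joints'].round(1))
im=np.hstack([r.capture('side'),r.capture('scene')])[:,:,::-1]; cv2.imwrite('pics/fin1.png',cv2.resize(im,(800,300)))
E
```

```text
t 16.97 tcp [0.4182 0.073  0.4524] F [-0.5  0.  -0. ] M [-0.05  0.07 -0.01] w 0.693 yawturn 61.1 eff [ 0.37 -0.1 ]
[[ 0.   -0.52 -0.85]
 [ 0.   -0.85  0.52]
 [-1.   -0.   -0.  ]] [ 32.   -2.9   0.6   0.  -93.3  26.3]
```

View pics/fin1.png

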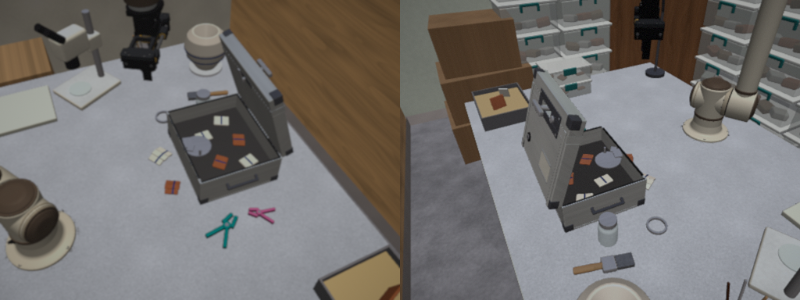

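The lid is already nearly wide open, the bystanders are untouched and the arm is clear. I let it settle.

Emit:
move_arm(increments=[0, 0, 0, 0, 0, 0, 0.06, 0, 0, 0, 0, 0, 0, 0.06, 0, 0, 0, 0, 0, 0, 0.06, 0, 0, 0, 0, 0, 0, 0.06, 0, 0, 0, 0, 0, 0, 0.06, 0, 0, 0, 0, 0, 0, 0.06, 0, 0, 0, 0, 0, 0, 0.06, 0, 0, 0, 0, 0, 0, 0.06, 0, 0, 0, 0, 0, 0, 0.06, 0, 0, 0, 0, 0, 0, 0.06, 0, 0, 0, 0, 0, 0, 0.06, 0, 0, 0, 0, 0, 0, 0.06])

```text
time_s: 18.07
tcp_pos: [0.4205, 0.0738, 0.4506]
ee_rot: [[-0.001, -0.526, -0.85], [0.0, -0.85, 0.526], [-1.0, 0.0, 0.001]]
wrist_force: [-0.3, -0.6, 0.0]
gripper_width: 0.692
```

Emit:
move_arm(increments=[0, 0, 0, 0, 0, 0, 0.06, 0, 0, 0, 0, 0, 0, 0.06, 0, 0, 0, 0, 0, 0, 0.06, 0, 0, 0, 0, 0, 0, 0.06, 0, 0, 0, 0, 0, 0, 0.06, 0, 0, 0, 0, 0, 0, 0.06, 0, 0, 0, 0, 0, 0, 0.06, 0, 0, 0, 0, 0, 0, 0.06, 0, 0, 0, 0, 0, 0, 0.06, 0, 0, 0, 0, 0, 0, 0.06, 0, 0, 0, 0, 0, 0, 0.06, 0, 0, 0, 0, 0, 0, 0.06])

```text
time_s: 19.07
tcp_pos: [0.4205, 0.0738, 0.4506]
ee_rot: [[-0.001, -0.526, -0.85], [0.0, -0.85, 0.526], [-1.0, 0.0, 0.001]]
wrist_force: [0.3, 0.3, -0.3]
gripper_width: 0.69
```

Emit:
move_arm(increments=[0, 0, 0, 0, 0, 0, 0.06, 0, 0, 0, 0, 0, 0, 0.06, 0, 0, 0, 0, 0, 0, 0.06, 0, 0, 0, 0, 0, 0, 0.06, 0, 0, 0, 0, 0, 0, 0.06, 0, 0, 0, 0, 0, 0, 0.06, 0, 0, 0, 0, 0, 0, 0.06, 0, 0, 0, 0, 0, 0, 0.06, 0, 0, 0, 0, 0, 0, 0.06, 0, 0, 0, 0, 0, 0, 0.06, 0, 0, 0, 0, 0, 0, 0.06, 0, 0, 0, 0, 0, 0, 0.06])

```text
time_s: 20.07
tcp_pos: [0.4205, 0.0738, 0.4505]
ee_rot: [[-0.001, -0.526, -0.85], [0.0, -0.85, 0.526], [-1.0, 0.0, 0.001]]
wrist_force: [-0.1, 0.3, -0.3]
gripper_width: 0.691
```

```bash
cat > chk.py <<'E'
from h import *
import sys
a=r.capture('side'); b=r.capture('scene')
for n,i in(('side',a),('scene',b)): cv2.imwrite(f'pics/{sys.argv[1]}_{n}.png',i[:,:,::-1])
print(r.sense()['time_s'])
E
python3 chk.py e1
```

```text
20.1667
```

Emit:
move_arm(increments=[0, 0, 0, 0, 0, 0, 0.06, 0, 0, 0, 0, 0, 0, 0.06, 0, 0, 0, 0, 0, 0, 0.06, 0, 0, 0, 0, 0, 0, 0.06, 0, 0, 0, 0, 0, 0, 0.06, 0, 0, 0, 0, 0, 0, 0.06, 0, 0, 0, 0, 0, 0, 0.06, 0, 0, 0, 0, 0, 0, 0.06, 0, 0, 0, 0, 0, 0, 0.06, 0, 0, 0, 0, 0, 0, 0.06, 0, 0, 0, 0, 0, 0, 0.06, 0, 0, 0, 0, 0, 0, 0.06])

```text
time_s: 21.17
tcp_pos: [0.4205, 0.0738, 0.4505]
ee_rot: [[-0.001, -0.526, -0.85], [0.0, -0.85, 0.526], [-1.0, 0.0, 0.001]]
wrist_force: [0.0, -0.0, 0.2]
gripper_width: 0.688
```

```bash
python3 chk.py e2; python3 q.py; python3 - <<'E'
from h import *
for n in('side','scene'):
    a,b,o=[cv2.GaussianBlur(cv2.imread(f'pics/{p}'),(3,3),0).astype(int) for p in(f'e1_{n}.png',f'e2_{n}.png',f'{n}0.png')]
    print(n,'max diff e1-e2',abs(a-b).max(), 'count>15',(abs(a-b).max(2)>15).sum())
x=np.array([.9988,-.0495,0]);y=np.array([.0495,.9988,0]);H=np.array([.546,.0793,.12])+.225*x
from scipy.spatial.transform import Rotation as Ro
im=cv2.imread('pics/e2_side.png')
for th,c in((1.1,(0,0,255)),(1.25,(0,255,0))):
    for sy in(-.17,.17):
        for zz in (0,.04):
            p=H+Ro.from_rotvec(y*th).apply(-.28*x+np.array([0,0,zz]))+y*(sy-0) ; cv2.circle(im,tuple(int(v) for v in proj('side',p).round()),2,c,-1)
o=cv2.imread('pics/side0.png')
cv2.imwrite('pics/e2z.png',cv2.resize(np.hstack([im[20:330,140:390],o[20:330,140:390]]),(800,496)))
E
```

```text
21.2667
t 21.27 tcp [0.4205 0.0738 0.4505] F [-1.1 -0.3  0.3] M [-0.05 -0.02  0.09] w 0.693 yawturn 61.0 eff [ 0. -0.]
side max diff e1-e2 3 count>15 0
scene max diff e1-e2 6 count>15 0
```

View pics/e2z.png

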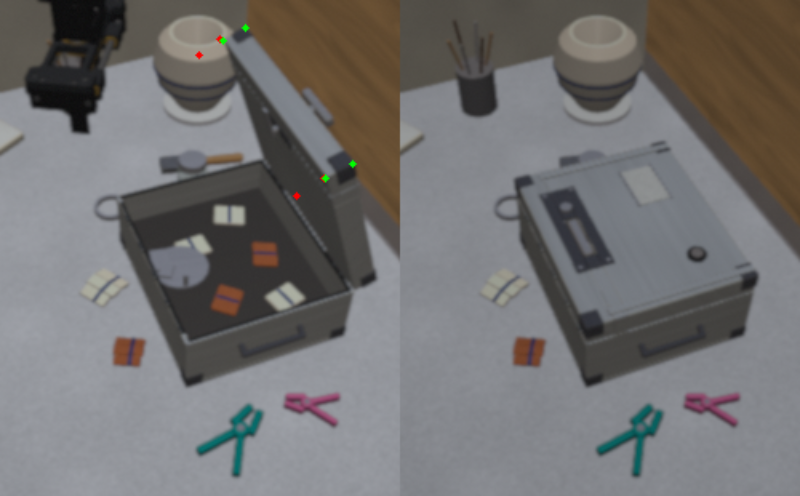

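The lid corners match the 1.25 rad prediction (green marks), and the last two frames are identical, so the lid is at rest. The bystanders are in place. Handing in.

```bash
python3 -c "
from station import r
print(r.finish_job())"
```

```text
the job is handed in; nothing more can be done
None
```

The finds case is open and the job is handed in at about 21 s of the 72 s allowed; the system gave no verdict.

- **Button:** I pressed it about 4–5 mm. The wrist force read at most about 6.3 N, and the handle popped out.
- **Turn:** I gripped the bar and turned it about 60°. The torque fell from about 0.42 to 0.05 N m there, and the side view showed the front of the lid up about 3 mm. I stopped turning at that point.
- **Lid:** I raised it about the hinge line to about 0.56 rad. Wrist readings stayed under about 6 N. I let go, withdrew, and backed clear to about z = 0.45 m.

**Last checks:**
- The lid corners in the side view match the projected 1.25 rad position.
- Two frames 1.1 s apart were identical within noise, so the lid is at rest.
- The wrist force was near zero and the arm stood clear.
- The bystanders looked unmoved when I compared pictures by eye. I did not measure them.

**Disagreements:**
- The bar sat about 1.7 mm from where I had measured it, which gave about 6.5 N sideways when I gripped it. I shifted to relieve this before turning.
- Contact with the button came about 1.3 mm higher than expected, within the calibration error.

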